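# Jack a sagging lock rail level and hold it

## Robot

A 6-joint arm with a two-finger parallel gripper is mounted at the origin on the work surface. World frame = base frame: x ahead of the robot, y to its left, z up, the work surface at z = 0. Lengths are in mm, angles in rad, forces in N, time in s.
With the tool pointing down it reaches from about 350 to 850 mm from the base axis. Payload 8.1 kg.
Tool frame: the origin (TCP) lies at the very end of the fingers, on their centre line; the grasp point (between the pads) lies 19 mm behind it; z points along the fingers, y is the line along which they close (so a half turn about z gives the same grasp; the last joint's range is limited). The gripper opens to 85 mm and grips with 20 to 120 N. Pads are 22 mm wide; open, the fingers measure 114 mm over their backs; the gripper's body (76 mm by 85 mm) begins 54 mm behind the grasp point. The pads swing forward as they close: fully open they stand 13 mm farther back than shut.
Start: joints at [1.02, 0.13, 1.488, -0, 1.523, -0.085], TCP at [269.463, 536.092, 231.292] pointing down, gripper open.
Joint ranges: [-2.96, 2.96], [-0.89, 2.26], [0.02, 2.5], [-1.34, 4.48], [0, 2.73], [-2.66, 2.66]. Speed limits (rad/s): [2.39, 2.39, 2.79, 3.14, 3.14, 3.14].

## Interface

Orientations are given as [roll, pitch, yaw] about the fixed x, y, z axes, in that order (R = Rz(yaw) Ry(pitch) Rx(roll)).
In Python, from station import get_state, get_image, hand_in, search_frame, outline_of gives the robot as it stands.
- The arm moves only by the tool apply_moves, never from a script. Its argument "plan" is a list of rows, each an object with "gripper": the gripper's target within -1 to 1 (fully open at 1, half-way at 0, shut at -1); "travel": the shift along the world's x, y, z in m, a list of three; "turn": the turn, a rotation vector about the world's x, y, z in rad, a list of three. In form: [{"gripper": gripper, "travel": [dx, dy, dz], "turn": [ax, ay, az]}, ...]. A call has 1 to 20 rows; each row is the pose to reach, as a shift and turn from the pose commanded when the call began; what a row does not reach only later rows make up. A row lasts 1/12 s, in which the tool goes at most 41.7 mm and 7.16 degrees, less where a joint would pass 70% of its speed; a pose out of reach is approached as far as the arm can. A call with a gripper value outside its range is refused whole. The fingers move at their own pace and stop on an object; "force" is the grip in N (left out, the last holds). Time passes only in rows, so rows that repeat a pose let the fingers close. It gives the time, the measured TCP pose, the force, the opening and the grip force at its end, in the units of the state.
- get_state(): the state, without advancing time (a new reading comes with each control period).
- get_image(name): name is "side" or "top"; returns a dict with "img" (400x640x3 uint8, red, green, blue), "K" (3x3 intrinsics, pixels), "k1" (the pictures are not rectified: a ray, as slopes to the right and down, at radius r is drawn at 1 + k1 r^2 times it, then the intrinsics apply), "rvec" (rotation vector, rad) and "tvec" (3), from world to camera coordinates, as OpenCV has them. Camera axes: x right, y down, z forward; pixel columns grow to the right and rows downward; lengths in mm; the calibration is good to about 2 mm. A picture is of the moment at which its call begins. There is no depth.
- hand_in(): hands the job in; it is judged then, once.
Trained networks look in the newest picture that a camera, given by its name, has taken for a name from the list of things; names that differ only in an ending like _2 or _b are one class to them, and where a whole thing is asked for, a point or a joint stands for the part that bears it (a point fixed in the world has none). Each returns a list of dicts, best first, with "confidence" (0 to 1); they miss things now and then, are a little off and sometimes report something else, mostly with a low value. They report only what shows in the picture. A call takes as long as a camera call.
- search_frame(name, camera): "location" ([x, y, z] in mm, in world coordinates, good to about 4 mm: the middle of the surface that is visible of it).
- outline_of(name, camera): "pixels" (400x640 bool, what is visible of it).
The state is a dict: "time": time; "joints": joint angles; "qd": joint speeds; "effort": joint torques, N m; "tool_pos": TCP position; "orientation": TCP orientation; "contact_force": force on the tool from outside, world axes, zero at the start; "wrist_torque": the same for the moment, N m; "opening": finger opening in mm; "gripper_force": force on a finger pad.
Only numpy, scipy, OpenCV 4.12 (cv2) and the standard library are available. Lean on these libraries where they do the work, as an engineer would, in place of code of your own. Each camera call takes 0.05 s, during which the arm holds its last target. There are 200 camera calls.

## Task

The dark wooden lock rail in the jig sags, and I want to drive its screws while you hold it level with the small blue jack. First bleed the jack: twist the black valve knob on top of it clockwise to its stop and let it spring back; then stand the jack flat on the bench with its saddle centred under the red lift shoe, give the yellow handle a full stroke down and let it come all the way up. Finally press the handle fully down again and finish still holding it there, with the rail level on the jack alone; do not push the rail or the jig with the robot, and leave the padlock, screwdriver and brass cylinder where they lie.

Things in the scene. Friction and masses are not known exactly. Their poses are not given: they have to be found in the camera images.
- jack: Small blue loose hand jack, about 0.8 kg. Origin under its base, below the saddle; x points from pump handle to saddle, z up. Base plate 270 x 80 x 8 mm, from x = -245 to +25 mm. At the origin a round steel saddle 36 mm across, 50 mm high when down. At x = -105 mm an upright grip block (see grip_block) with the black valve knob on top; behind it the pump handle with its yellow paddle
- saddle_top (a point): Centre of the top face of the saddle (50 mm above the bench with the handle up, 90 mm with the handle down)
- grip_block (a point): Point inside the jack's blue grip block, 60 mm above the jack's underside on its upright centre line. The block is 36 mm (jack x) by 30 mm (jack y), up to 70 mm high: pinch it across jack y to carry or slide the jack; it balances there
- valve_top (a point): Centre of the top of the black valve knob, an upright wing 30 mm long, 12 mm thick and 20 mm tall, top 93 mm above the jack's underside. At rest the wing lies along the jack's x; its frame turns with it. The top of the blue block begins 22 mm below this point
- valve (a joint): Turn of the valve knob, rad: 0 at rest, grows clockwise seen from above, stop at 1.0. Light spring (0.024 rising to 0.064 N m) turns it back to 0 when released; far weaker than the friction of the jack on the bench
- paddle (a point): Centre of the top face of the yellow paddle (40 x 40 x 10 mm) at the end of the pump handle, 92 mm behind the handle pivot; its frame's x points along the handle towards the saddle. With the handle up it is about 95 mm above the jack's underside, 218 mm behind the saddle; with the handle down about 36 mm above, 226 mm behind the saddle
- handle (a joint): Pump handle, rad: 0 fully up, grows as pressed down, stop at 0.65 (paddle about 59 mm lower). Springs back to 0. Drives the saddle directly, 61.5 mm per rad, 40 mm in all; the saddle sinks again as the handle comes up. Pressing the paddle takes 4 to 7 N empty, up to about 14 N with the rail on the saddle; more only pushes on the stop
- jig: Fitting jig screwed to the bench. Origin on the bench midway between its dark steel hinge fork (at y = +200 mm, 138 mm high) and its wooden strike post with brass plate (at y = -205 mm, 168 mm high). The rail runs along y over the origin; the jack goes in from the -x side. The bench under the rail is free from y = -155 to +185 mm
- rail (a joint): Tilt of the lock rail, rad: 0 sagging on its rest, 0.09 level, grows as the free end rises. Dark wooden bar 56 mm wide (jig x), 40 mm high, 360 mm long, about 0.8 kg, hinged 116 mm above the bench at jig y = +200 mm, free end at the strike post. With the saddle under the lift shoe and the handle fully down it is level, wherever the shoe sits
- lift_point (a point): Marked lift point: centre of the underside of the red lift shoe, a sleeve 66 mm (jig x) by 56 mm (along the rail) fixed round the rail 160 to 280 mm from its hinge. Underside 65 to 76 mm above the bench while sagging (at least 12 mm over the lowered saddle), 90 mm when level
- shoe_top (a point): Centre of the white dot on top of the red lift shoe, 49 mm above the lift point, square to the rail
- padlock: Bystander: brass padlock lying flat, body 50 x 45 x 24 mm, leave alone
- screwdriver: Bystander: red-handled screwdriver, 170 mm long, 26 mm thick, lying down; leave alone
- cylinder: Bystander: brass lock cylinder standing upright, 42 mm across, 38 mm high; leave alone

How it is judged:
By the outcome, as a careful person would: the job done as asked, in the order asked, and still so for the second after the job is handed in, while the arm keeps its last pose, push and grip.
It also fails if it takes over 61 s, if anything falls off the work surface, if the arm or the gripper's body presses on something with over 40 N, if the wrist force passes 120 N, or if a joint passes its speed limit or range.

## Working session

There is one attempt and no reset: what is moved stays moved. The work goes in short steps, Python scripts to look and compute and a tool call to move; the robot and the scene stay as the last step left them, time stands still between calls to the robot, and variables do not carry over. Pictures are saved under pics/ and viewed, at most 10 in all, crops included, and the job is handed in when it is done.

Besides the shell and the picture viewer there is one more tool, called after ">>>" as a command line: name --argument value ..., lists and objects as JSON in quotes. apply_moves: Moves the arm, as the interface text tells. Its arguments: {"type":"object","properties":{"plan":{"type":"array","items":{"type":"object","properties":{"gripper":{"type":"number"},"travel":{"type":"array","items":{"type":"number"}},"turn":{"type":"array","items":{"type":"number"}}}}},"force":{"type":"number"}},"required":["plan"]}

```bash
mkdir -p pics
cat > h.py <<'E'
import numpy as np, cv2, json
from station import *
def save(cam,fn):
    d=get_image(cam); cv2.imwrite('pics/'+fn,d['img'][:,:,::-1]); return d
def und(d,uv):
    K=np.array(d['K']);p=[(uv[0]-K[0,2])/K[0,0],(uv[1]-K[1,2])/K[1,1]]
    p=np.array(p);q=p.copy()
    for _ in range(30): q=p/(1+d['k1']*(q@q))
    return q
def ray(d,uv):
    R=cv2.Rodrigues(np.array(d['rvec'],float))[0];t=np.array(d['tvec'],float).ravel()
    q=und(d,uv); return -R.T@t, R.T@np.array([q[0],q[1],1.])
def at_z(d,uv,z):
    c,r=ray(d,uv); return c+r*(z-c[2])/r[2]
def proj(d,P):
    R=cv2.Rodrigues(np.array(d['rvec'],float))[0];t=np.array(d['tvec'],float).ravel()
    c=R@np.array(P,float)+t;q=c[:2]/c[2];q=q*(1+d['k1']*(q@q));K=np.array(d['K'])
    return q[0]*K[0,0]+K[0,2],q[1]*K[1,1]+K[1,2]
E
python3 - <<'E'
from h import *
for c in ('top','side'):
    d=save(c,c+'0.png')
    R=cv2.Rodrigues(np.array(d['rvec'],float))[0];print(c,(-R.T@np.array(d['tvec']).ravel()).round(), d['K'][0][0],d['k1'])
    for n in ['jack','saddle_top','grip_block','valve_top','paddle','jig','rail','lift_point','shoe_top','padlock','screwdriver','cylinder']:
        print(n,[(np.round(r['location'],0).tolist(),round(r['confidence'],2)) for r in search_frame(n,c)[:2]])
print(get_state())
E
```

```text
top [ 432.   15. 1014.] 382.5273921731638 -0.04437735831710972
jack [([522.0, 77.0, 7.0], 0.92)]
saddle_top [([531.0, 189.0, 54.0], 0.69)]
grip_block [([518.0, 82.0, 3.0], 0.88)]
valve_top [([526.0, 86.0, 95.0], 0.64)]
paddle []
jig [([674.0, 77.0, 115.0], 0.93)]
rail [([681.0, 89.0, 120.0], 0.58)]
lift_point [([678.0, 28.0, 112.0], 0.75), ([676.0, 76.0, 119.0], 0.33)]
shoe_top [([675.0, 23.0, 119.0], 0.61)]
padlock [([418.0, -416.0, 26.0], 0.81)]
screwdriver [([362.0, 347.0, 19.0], 0.87), ([676.0, 88.0, 120.0], 0.26)]
cylinder [([599.0, 395.0, 36.0], 0.58)]
side [392. 621. 769.] 363.1036742425809 -0.03060488807659938
jack [([522.0, 104.0, 11.0], 0.76), ([521.0, -16.0, 88.0], 0.73)]
saddle_top [([524.0, 189.0, 48.0], 0.53)]
grip_block [([520.0, 101.0, 10.0], 0.79)]
valve_top [([667.0, 36.0, 115.0], 0.65), ([519.0, 102.0, 11.0], 0.46)]
paddle [([524.0, -14.0, 84.0], 0.61)]
jig [([678.0, 182.0, 111.0], 0.98), ([528.0, 86.0, 95.0], 0.64)]
rail [([680.0, 132.0, 117.0], 0.81)]
lift_point [([661.0, 36.0, 112.0], 0.79)]
shoe_top [([669.0, 37.0, 115.0], 0.89), ([526.0, -13.0, 85.0], 0.34)]
padlock [([416.0, -410.0, 20.0], 0.71)]
screwdriver [([364.0, 352.0, 18.0], 0.91), ([523.0, 89.0, 92.0], 0.57)]
cylinder [([596.0, 396.0, 40.0], 0.78)]
{'time': 1.3, 'joints': array([ 1.01963490e+00,  1.30384339e-01,  1.48818702e+00,  1.02381983e-05,
        1.52300037e+00, -8.54041056e-02]), 'qd': array([ 0.00095512, -0.00124839,  0.00092586, -0.00072569,  0.0003854 ,
        0.00155321]), 'effort': array([ 2.92203949e-04, -5.69327474e+01, -5.00852215e+01, -6.72128772e-05,
        1.67422404e-03,  1.02204602e-06]), 'tool_pos': array([269.44484268, 536.10972502, 231.3087206 ]), 'orientation': array([ 3.14157093e+00, -8.40391143e-06,  2.67583485e+00]), 'contact_force': array([-0.40297757, -0.03895026, -0.00754918]), 'wrist_torque': array([ 0.05004557, -0.00205349, -0.06624051]), 'gripper_force': 0.0, 'opening': 85.25299374733638}
```

View pics/top0.png

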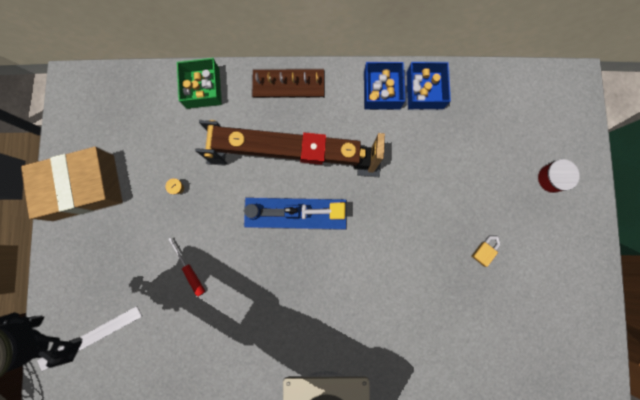

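View pics/side0.png

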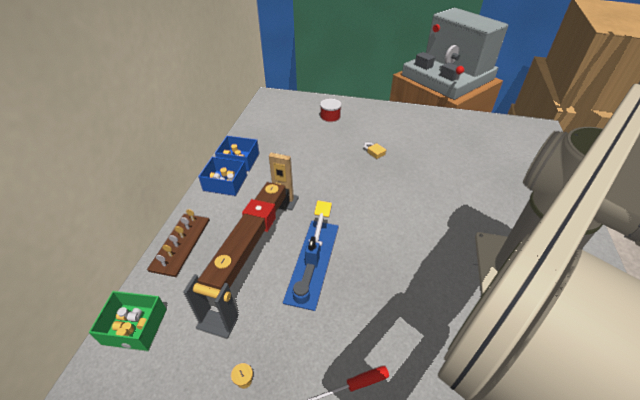

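Top view: the jack lies along world y, with its saddle at about (253,211) and paddle at (337,211). The rail runs from its hinge at (207,140) to the post at (378,152), with the red shoe and white dot at (313,146). The side view agrees: paddle (323,208), shoe (259,209). The bystanders are well clear. Next I'll take precise measurements.

```bash
cat >> h.py <<'E'
def hsvm(img,lo,hi):
    return cv2.inRange(cv2.cvtColor(img,cv2.COLOR_RGB2HSV),lo,hi)
def biggest(m,roi=None):
    if roi is not None:
        z=np.zeros_like(m);x0,y0,x1,y1=roi;z[y0:y1,x0:x1]=m[y0:y1,x0:x1];m=z
    n,l,s,c=cv2.connectedComponentsWithStats(m)
    i=1+np.argmax(s[1:,4]);return l==i,c[i],s[i,4]
def tri(d1,u1,d2,u2):
    c1,r1=ray(d1,u1);c2,r2=ray(d2,u2)
    a=np.linalg.lstsq(np.c_[r1,-r2],c2-c1,rcond=None)[0]
    p,q=c1+a[0]*r1,c2+a[1]*r2
    return (p+q)/2,np.linalg.norm(p-q)
def base_rect(d,roi):
    m=hsvm(d['img'],(100,120,40),(125,255,255));m,_,n=biggest(m,roi)
    v,u=np.where(m);P=np.array([at_z(d,(a,b),8)[:2] for a,b in zip(u,v)],np.float32)
    return cv2.minAreaRect(P),n
E
python3 - <<'E'
from h import *
t=get_image('top');s=get_image('side')
print('base',base_rect(t,(230,185,360,240)))
print('base side',base_rect(s,(270,215,350,315)))
Y=((22,150,120),(35,255,255));R=((0,150,80),(6,255,255));
mt=biggest(hsvm(t['img'],*Y),(320,190,360,230));ms=biggest(hsvm(s['img'],*Y),(300,190,340,225))
print('paddle',mt[1:],ms[1:],tri(t,mt[1],s,ms[1]),at_z(t,mt[1],95))
W=((0,0,170),(179,70,255))
for W in [((0,0,170),(179,90,255))]:
    mt=biggest(hsvm(t['img'],*W),(303,136,323,157));ms=biggest(hsvm(s['img'],*W),(248,198,272,218))
    print('dot',mt[1:],ms[1:],tri(t,mt[1],s,ms[1]))
mt=biggest(hsvm(t['img'],*R),(290,125,335,170));r=cv2.minAreaRect(np.argwhere(mt[0])[:,::-1].astype(np.float32));print('shoe px',mt[1:],r)
for n in ['saddle_top','valve_top','hinge','rail','jig']:
  for c,d in (('top',t),('side',s)):
    try:
        for o in outline_of(n,c)[:1]:
            v,u=np.where(o['pixels']);print(n,c,o['confidence'],len(u),u.mean(),v.mean(),u.min(),u.max(),v.min(),v.max())
            if n in('rail',) and c=='top':
                print(cv2.minAreaRect(np.array([at_z(d,(a,b),128)[:2] for a,b in zip(u,v)],np.float32)))
    except Exception as e: print(n,e)
for c,d,a in (('t',t,(230,110,400,240)),('s',s,(180,140,350,340))):
    im=d['img'][a[1]:a[3],a[0]:a[2],::-1];im=cv2.resize(im,None,fx=4 if c=='t' else 3,fy=4 if c=='t' else 3,interpolation=cv2.INTER_CUBIC);cv2.imwrite(f'pics/crop_{c}.png',im)
E
```

```text
base (((527.0054931640625, 80.07252502441406), (266.41241455078125, 77.83641815185547), 88.68551635742188), np.int32(2036))
base side (((525.6981201171875, 84.06108093261719), (268.47198486328125, 77.66065979003906), 88.55557250976562), np.int32(2070))
paddle (array([337.30136986, 210.42009132]), np.int32(219)) (array([322.62886598, 208.14948454]), np.int32(194)) (array([524.63504402, -28.76027089,  87.90731328]), np.float64(1.269899028111219)) [524.55491452 -28.36652431  95.        ]
dot (array([313.32142857, 145.67857143]), np.int32(28)) (array([258. , 207.5]), np.int32(20)) (array([679.32294046,  28.82496395, 114.13018668]), np.float64(1.434368856276047))
shoe px (array([312.95631068, 147.04045307]), np.int32(618)) ((313.0103759765625, 146.87588500976562), (24.747554779052734, 27.155874252319336), 4.763641834259033)
saddle_top top 0.42 156 250.48076923076923 210.76923076923077 244 257 204 217
saddle_top side 0.67 186 301.13978494623655 287.994623655914 294 308 281 295
valve_top top 0.64 88 290.875 210.38636363636363 285 297 207 214
valve_top side 0.57 85 312.36470588235295 243.96470588235294 309 316 237 250
hinge it knows: cylinder, grip_block, handle, jack, jig, lift_point, paddle, padlock, rail, saddle_top, screwdriver, shoe_top, valve, valve_top
hinge it knows: cylinder, grip_block, handle, jack, jig, lift_point, paddle, padlock, rail, saddle_top, screwdriver, shoe_top, valve, valve_top
rail top 0.78 4067 286.75116793705433 145.627735431522 211 365 126 165
((675.3800659179688, 90.16389465332031), (370.2252502441406, 76.69327545166016), 83.85002136230469)
rail side 0.67 3546 243.44839255499153 236.8369994359842 197 285 182 288
jig top 0.65 721 312.6629680998613 148.50069348127602 300 325 132 164
jig side 0.62 6661 239.16183756192763 250.87224140519442 184 298 152 338
```

View pics/crop_t.png

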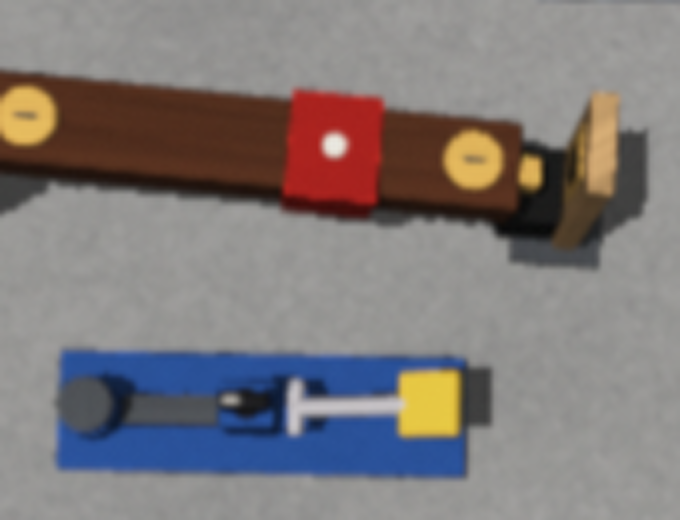

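The crop shows the jack's wing along its axis at crop (245,402). The rail runs through the discs at crop (25,116) and (473,160), with the white dot at (334,146).

Run:
```python
from h import *
t=get_image('top');s=get_image('side')
print('valve',at_z(t,(290.9,210.4),88),tri(t,(290.9,210.4),s,(312.4,244)),'saddle',at_z(t,(250.8,210.8),48))
D=((18,100,120),(24,255,255))
D=((12,90,120),(26,255,255))
a=biggest(hsvm(t['img'],*D),(226,130,246,150));b=biggest(hsvm(t['img'],*D),(338,140,357,162));print(a[1:],b[1:])
A=at_z(t,a[1],128);B=at_z(t,b[1],105);d=at_z(t,(313.3,145.7),113.5);print(A,B,d)
u=(A-B)[:2];yaw=np.arctan2(-u[0],u[1]);print('jig yaw',yaw, 'dot off line',np.cross(np.r_[u/np.linalg.norm(u),0],np.r_[(d-B)[:2],0])[2])
print(get_state()['time'])
```

```text
valve [525.73581246  84.23084731  88.        ] (array([526.0360651 ,  84.95713027,  77.1072129 ]), np.float64(1.6077466795082793)) saddle [529.12944068 189.29249749  48.        ]
(array([235.78606965, 138.45273632]), np.int32(201)) (array([347.890625  , 149.55729167]), np.int32(192))
[695.09131454 214.22502165 128.        ] [672.52758992 -55.16901662 105.        ] [680.17705086  29.01016131 113.5       ]
jig yaw -0.08356228690593438 dot off line -0.5967484702671584
1.9
```

>>> apply_moves --plan '[{"gripper": 0.3, "travel": [0.2566, -0.4506, 0], "turn": [0, 0, -1.129]}, {"gripper": 0.3, "travel": [0.2566, -0.4506, 0], "turn": [0, 0, -1.129]}, {"gripper": 0.3, "travel": [0.2566, -0.4506, 0], "turn": [0, 0, -1.129]}, {"gripper": 0.3, "travel": [0.2566, -0.4506, 0], "turn": [0, 0, -1.129]}, {"gripper": 0.3, "travel": [0.2566, -0.4506, 0], "turn": [0, 0, -1.129]}, {"gripper": 0.3, "travel": [0.2566, -0.4506, 0], "turn": [0, 0, -1.129]}, {"gripper": 0.3, "travel": [0.2566, -0.4506, 0], "turn": [0, 0, -1.129]}, {"gripper": 0.3, "travel": [0.2566, -0.4506, 0], "turn": [0, 0, -1.129]}, {"gripper": 0.3, "travel": [0.2566, -0.4506, 0], "turn": [0, 0, -1.129]}, {"gripper": 0.3, "travel": [0.2566, -0.4506, 0], "turn": [0, 0, -1.129]}, {"gripper": 0.3, "travel": [0.2566, -0.4506, 0], "turn": [0, 0, -1.129]}, {"gripper": 0.3, "travel": [0.2566, -0.4506, 0], "turn": [0, 0, -1.129]}, {"gripper": 0.3, "travel": [0.2566, -0.4506, 0], "turn": [0, 0, -1.129]}, {"gripper": 0.3, "travel": [0.2566, -0.4506, -0.02], "turn": [0, 0, -1.129]}, {"gripper": 0.3, "travel": [0.2566, -0.4506, -0.06], "turn": [0, 0, -1.129]}, {"gripper": 0.3, "travel": [0.2566, -0.4506, -0.09], "turn": [0, 0, -1.129]}, {"gripper": 0.3, "travel": [0.2566, -0.4506, -0.11], "turn": [0, 0, -1.129]}, {"gripper": 0.3, "travel": [0.2566, -0.4506, -0.12], "turn": [0, 0, -1.129]}, {"gripper": 0.3, "travel": [0.2566, -0.4506, -0.12], "turn": [0, 0, -1.129]}]' --force 20

```text
time: 3.48
tool_pos: [524.1, 85.3, 108.5]
orientation: [-3.137, 0.0, 1.547]
contact_force: [-0.1, -0.2, 0.5]
opening: 55.2
gripper_force: 0.0
```

>>> apply_moves --plan '[{"gripper": 0.3, "travel": [0, 0, -0.015], "turn": [0, 0, 0]}, {"gripper": 0.3, "travel": [0, 0, -0.03], "turn": [0, 0, 0]}, {"gripper": 0.3, "travel": [0, 0, -0.035], "turn": [0, 0, 0]}, {"gripper": 0.3, "travel": [0, 0, -0.035], "turn": [0, 0, 0]}]'

```text
time: 3.82
tool_pos: [526.0, 85.6, 76.5]
orientation: [-3.141, 0.0, 1.547]
contact_force: [-0.3, 0.2, 0.6]
opening: 55.2
gripper_force: 0.0
```

Run:
```python
from h import *
s=save('side','a.png');im=s['img'][130:330,230:430,::-1];cv2.imwrite('pics/a_c.png',cv2.resize(im,None,fx=3,fy=3,interpolation=cv2.INTER_CUBIC))
print(get_state()['tool_pos'])
```

```text
[526.52209385  85.58991503  77.30082113]
```

View pics/a_c.png

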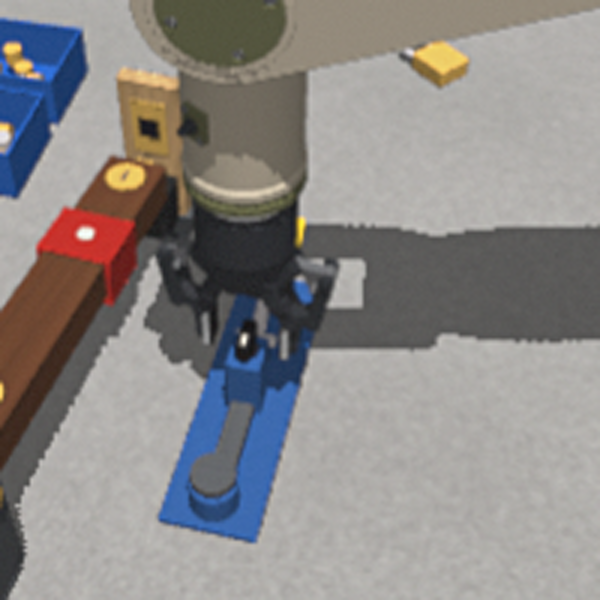

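The fingers straddle the black wing (crop (246,342)) on both sides, clear of the rail. I'll close and twist.

>>> apply_moves --plan '[{"gripper": -1, "travel": [0, 0, 0], "turn": [0, 0, 0]}, {"gripper": -1, "travel": [0, 0, 0], "turn": [0, 0, 0]}, {"gripper": -1, "travel": [0, 0, 0], "turn": [0, 0, 0]}, {"gripper": -1, "travel": [0, 0, 0], "turn": [0, 0, 0]}, {"gripper": -1, "travel": [0, 0, 0], "turn": [0, 0, 0]}, {"gripper": -1, "travel": [0, 0, 0], "turn": [0, 0, 0]}, {"gripper": -1, "travel": [0, 0, 0], "turn": [0, 0, 0]}]' --force 20

```text
time: 4.45
tool_pos: [527.3, 85.5, 77.3]
orientation: [3.139, -0.0, 1.547]
contact_force: [5.3, -0.3, 3.2]
opening: 11.8
gripper_force: 24.9
```

>>> apply_moves --plan '[{"gripper": -1, "travel": [0.001, 0, 0], "turn": [0, 0, -0.1]}, {"gripper": -1, "travel": [0.001, 0, 0], "turn": [0, 0, -0.2]}, {"gripper": -1, "travel": [0.001, 0, 0], "turn": [0, 0, -0.3]}, {"gripper": -1, "travel": [0.001, 0, 0], "turn": [0, 0, -0.4]}, {"gripper": -1, "travel": [0.001, 0, 0], "turn": [0, 0, -0.5]}, {"gripper": -1, "travel": [0.001, 0, 0], "turn": [0, 0, -0.6]}, {"gripper": -1, "travel": [0.001, 0, 0], "turn": [0, 0, -0.7]}, {"gripper": -1, "travel": [0.001, 0, 0], "turn": [0, 0, -0.8]}, {"gripper": -1, "travel": [0.001, 0, 0], "turn": [0, 0, -0.87]}, {"gripper": -1, "travel": [0.001, 0, 0], "turn": [0, 0, -0.92]}, {"gripper": -1, "travel": [0.001, 0, 0], "turn": [0, 0, -0.92]}]'

```text
time: 5.37
tool_pos: [528.3, 85.1, 77.2]
orientation: [3.14, -0.002, 0.623]
contact_force: [4.7, -2.5, 2.6]
opening: 11.3
gripper_force: 24.9
```

```bash
python3 -c "
from h import *
s=get_state();print(s['wrist_torque'],s['contact_force'])"
```

```text
[-0.26174546 -0.84186189  0.06150539] [ 4.69366943 -2.45738791  2.64427735]
```

>>> apply_moves --plan '[{"gripper": -1, "travel": [0, 0, 0], "turn": [0, 0, -0.05]}, {"gripper": -1, "travel": [0, 0, 0], "turn": [0, 0, -0.1]}, {"gripper": -1, "travel": [0, 0, 0], "turn": [0, 0, -0.14]}, {"gripper": -1, "travel": [0, 0, 0], "turn": [0, 0, -0.14]}, {"gripper": -1, "travel": [0, 0, 0], "turn": [0, 0, -0.14]}]'

```text
time: 5.78
tool_pos: [527.8, 85.3, 77.1]
orientation: [3.141, -0.001, 0.487]
contact_force: [1.8, -1.5, 5.4]
opening: 11.7
gripper_force: 26.6
```

```bash
python3 -c "
from h import *
s=get_state();print(s['wrist_torque'],s['contact_force'])
t=get_image('top');print(base_rect(t,(230,185,360,240)))
s=get_image('side');print(base_rect(s,(270,215,350,315)))
save('side','b.png')"
```

```text
[-0.2107571  -0.40919483  0.36299984] [ 1.84970673 -1.45320506  5.44857414]
(((503.29296875, 132.1708984375), (142.8358154296875, 31.656536102294922), 89.80780792236328), np.int32(401))
(((524.442626953125, 84.53515625), (266.9647521972656, 77.73419189453125), 86.89207458496094), np.int32(1885))
```

The torque climbed from 0.06 to 0.36 N m, so the valve is at its stop. I'll release and lift clear.

>>> apply_moves --plan '[{"gripper": 0.3, "travel": [0, 0, 0], "turn": [0, 0, 0]}, {"gripper": 0.3, "travel": [0, 0, 0], "turn": [0, 0, 0]}, {"gripper": 0.3, "travel": [0, 0, 0], "turn": [0, 0, 0]}, {"gripper": 0.3, "travel": [0, 0, 0], "turn": [0, 0, 0]}, {"gripper": 0.3, "travel": [0, 0, 0], "turn": [0, 0, 0]}, {"gripper": 0.3, "travel": [0, 0, 0.03], "turn": [0, 0, 0.1]}, {"gripper": 0.3, "travel": [0, 0, 0.06], "turn": [0, 0, 0.2]}, {"gripper": 0.3, "travel": [0, 0, 0.08], "turn": [0, 0, 0.3]}, {"gripper": 0.3, "travel": [0, 0, 0.08], "turn": [0, 0, 0.4]}, {"gripper": 0.3, "travel": [0, 0, 0.08], "turn": [0, 0, 0.5]}, {"gripper": 0.3, "travel": [0, 0, 0.08], "turn": [0, 0, 0.6]}, {"gripper": 0.3, "travel": [0, 0, 0.08], "turn": [0, 0, 0.7]}, {"gripper": 0.3, "travel": [0, 0, 0.08], "turn": [0, 0, 0.8]}, {"gripper": 0.3, "travel": [0, 0, 0.08], "turn": [0, 0, 0.9]}, {"gripper": 0.3, "travel": [0, 0, 0.08], "turn": [0, 0, 1.03]}, {"gripper": 0.3, "travel": [0, 0, 0.08], "turn": [0, 0, 1.03]}]'

```text
time: 7.27
tool_pos: [526.7, 85.5, 156.0]
orientation: [-3.141, 0.0, 1.523]
contact_force: [1.2, 0.7, 0.2]
opening: 55.5
gripper_force: 0.0
```

Run:
```python
from h import *
print(get_state()['tool_pos'],get_state()['orientation'])
s=save('side','c.png');print(base_rect(s,(270,215,350,315)))
im=s['img'][180:330,250:400,::-1];cv2.imwrite('pics/c_c.png',cv2.resize(im,None,fx=4,fy=4,interpolation=cv2.INTER_CUBIC))
o=outline_of('valve_top','side')[:2]
for q in o: v,u=np.where(q['pixels']);print(q['confidence'],len(u),u.mean(),v.mean(),at_z(s,(u.mean(),v.mean()),85))
```

```text
[526.74744936  85.53358544 156.00357513] [-3.14083283e+00  2.50565851e-05  1.52296613e+00]
(((524.5932006835938, 84.8682632446289), (267.3916320800781, 77.90962982177734), 86.98551177978516), np.int32(2041))
0.48 81 312.81481481481484 244.20987654320987 [522.58471607  91.47024489  85.        ]
```

View pics/c_c.png

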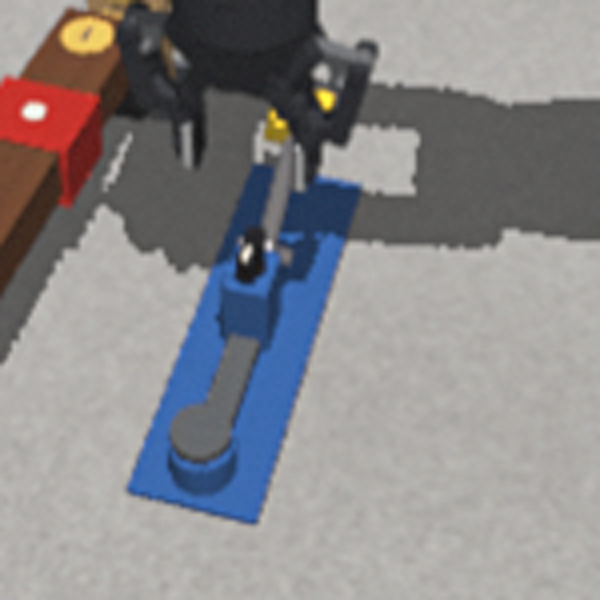

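The wing is back along the jack's axis and nothing is displaced. Next I'll grip the block.

>>> apply_moves --plan '[{"gripper": 0.3, "travel": [0, 0.001, -0.04], "turn": [0, 0, 0]}, {"gripper": 0.3, "travel": [0, 0.001, -0.07], "turn": [0, 0, 0]}, {"gripper": 0.3, "travel": [0, 0.001, -0.095], "turn": [0, 0, 0]}, {"gripper": 0.3, "travel": [0, 0.001, -0.11], "turn": [0, 0, 0]}, {"gripper": 0.3, "travel": [0, 0.001, -0.114], "turn": [0, 0, 0]}, {"gripper": 0.3, "travel": [0, 0.001, -0.114], "turn": [0, 0, 0]}, {"gripper": -1, "travel": [0, 0.001, -0.114], "turn": [0, 0, 0]}, {"gripper": -1, "travel": [0, 0.001, -0.114], "turn": [0, 0, 0]}, {"gripper": -1, "travel": [0, 0.001, -0.114], "turn": [0, 0, 0]}, {"gripper": -1, "travel": [0, 0.001, -0.114], "turn": [0, 0, 0]}, {"gripper": -1, "travel": [0, 0.001, -0.114], "turn": [0, 0, 0]}, {"gripper": -1, "travel": [0, 0.001, -0.114], "turn": [0, 0, 0]}]' --force 60

```text
time: 8.37
tool_pos: [528.5, 86.6, 44.3]
orientation: [3.139, -0.0, 1.516]
contact_force: [-1.1, -0.1, 6.4]
opening: 29.0
gripper_force: 63.3
```

>>> apply_moves --plan '[{"gripper": -1, "travel": [0, 0, 0.01], "turn": [0, 0, 0]}, {"gripper": -1, "travel": [0, 0, 0.02], "turn": [0, 0, 0]}, {"gripper": -1, "travel": [-0.02, -0.02, 0.02], "turn": [0, 0, -0.05]}, {"gripper": -1, "travel": [-0.041, -0.039, 0.02], "turn": [0, 0, -0.15]}, {"gripper": -1, "travel": [-0.041, -0.039, 0.02], "turn": [0, 0, -0.25]}, {"gripper": -1, "travel": [-0.041, -0.039, 0.02], "turn": [0, 0, -0.35]}, {"gripper": -1, "travel": [-0.041, -0.039, 0.02], "turn": [0, 0, -0.45]}, {"gripper": -1, "travel": [-0.041, -0.039, 0.02], "turn": [0, 0, -0.55]}, {"gripper": -1, "travel": [-0.041, -0.039, 0.02], "turn": [0, 0, -0.65]}, {"gripper": -1, "travel": [-0.041, -0.039, 0.02], "turn": [0, 0, -0.75]}, {"gripper": -1, "travel": [-0.041, -0.039, 0.02], "turn": [0, 0, -0.85]}, {"gripper": -1, "travel": [-0.041, -0.039, 0.02], "turn": [0, 0, -0.95]}, {"gripper": -1, "travel": [-0.041, -0.039, 0.02], "turn": [0, 0, -1.05]}, {"gripper": -1, "travel": [-0.041, -0.039, 0.02], "turn": [0, 0, -1.15]}, {"gripper": -1, "travel": [-0.041, -0.039, 0.02], "turn": [0, 0, -1.25]}, {"gripper": -1, "travel": [-0.041, -0.039, 0.02], "turn": [0, 0, -1.35]}, {"gripper": -1, "travel": [-0.041, -0.039, 0.02], "turn": [0, 0, -1.45]}, {"gripper": -1, "travel": [-0.041, -0.039, 0.02], "turn": [0, 0, -1.55]}, {"gripper": -1, "travel": [-0.041, -0.039, 0.02], "turn": [0, 0, -1.6]}, {"gripper": -1, "travel": [-0.041, -0.039, 0.02], "turn": [0, 0, -1.6]}]'

```text
time: 10.03
tool_pos: [485.7, 47.5, 62.6]
orientation: [3.142, 0.0, -0.086]
contact_force: [0.1, 0.2, -7.5]
opening: 29.2
gripper_force: 62.6
```

Run:
```python
from h import *
print(get_state()['tool_pos'],get_state()['orientation'],get_state()['contact_force'])
s=save('side','d.png');t=save('top','dt.png')
cv2.imwrite('pics/d2.png',np.hstack([cv2.resize(im['img'][100:350,a:a+200,::-1],None,fx=2,fy=2) for im,a in((s,200),(t,230))]))
for c,d in(('top',t),('side',s)):
  for q in outline_of('saddle_top',c)[:1]: v,u=np.where(q['pixels']);print(c,q['confidence'],len(u),u.mean(),v.mean(),at_z(d,(u.mean(),v.mean()),68))
```

```text
[485.74284082  47.46946896  62.58856111] [ 3.14155261e+00  4.12279254e-04 -8.57975337e-02] [ 0.062199    0.21691071 -7.5238083 ]
top 0.47 14 309.5 182.28571428571428 [598.46076487  39.43190535  68.        ]
side 0.22 3076 340.04128738621586 249.2821846553966 [457.78171418  79.49809525  68.        ]
```

View pics/d2.png

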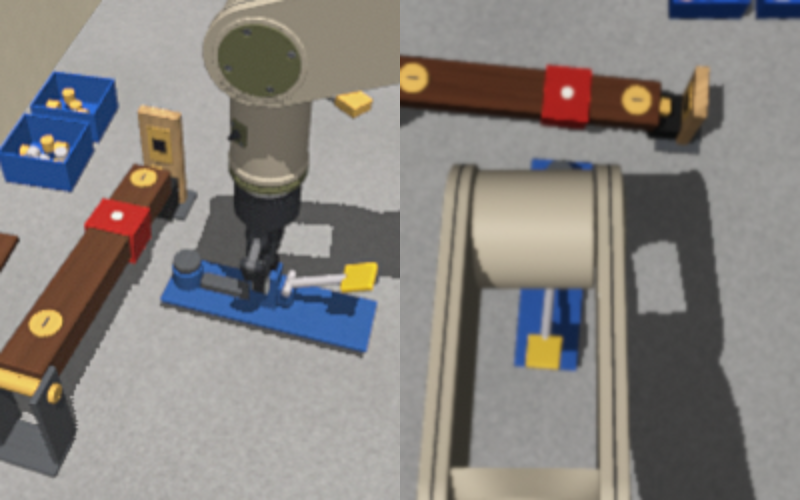

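The jack hangs level, pointing at the red shoe, clear of the jig; the saddle is at left (187,265) and the shoe at (118,228). I'll lower to near the bench and measure.

>>> apply_moves --plan '[{"gripper": -1, "travel": [0, 0, -0.01], "turn": [0, 0, 0]}, {"gripper": -1, "travel": [0, 0, -0.015], "turn": [0, 0, 0]}, {"gripper": -1, "travel": [0, 0, -0.015], "turn": [0, 0, 0]}]'

```text
time: 10.48
tool_pos: [484.4, 47.5, 45.2]
orientation: [3.141, 0.003, -0.083]
contact_force: [-0.7, 0.1, -8.6]
opening: 28.8
gripper_force: 62.6
```

Run:
```python
from h import *
print(get_state()['tool_pos'],get_state()['orientation'],get_state()['contact_force'])
s=get_image('side');t=get_image('top')
r,n=base_rect(s,(270,210,400,290));print(r,n)
g=cv2.cvtColor(s['img'],cv2.COLOR_RGB2HSV)
m=hsvm(s['img'],(0,0,30),(179,110,130));m=cv2.bitwise_and(m,m)
m2,c,a=biggest(m,(284,222,304,236));print('saddle',c,a,at_z(s,c,53))
Y=((22,150,120),(35,255,255))
a=biggest(hsvm(t['img'],*Y),(280,250,330,300));b=biggest(hsvm(s['img'],*Y),(350,220,400,260));print('paddle',tri(t,a[1],s,b[1]))
```

```text
[484.3988481   47.48660637  45.15602175] [ 3.14134166  0.00342879 -0.08278768] [-0.68685867  0.09726188 -8.63619671]
((476.5491943359375, 40.31575393676758), (104.37648010253906, 269.14154052734375), 85.37867736816406) 2070
saddle [297.13333333 230.41481481] 135 [578.73691737  30.97959868  53.        ]
paddle (array([368.94531635,  56.87641131,  89.11559841]), np.float64(1.3489017122734255))
```

>>> apply_moves --plan '[{"gripper": -1, "travel": [0, 0, 0.003], "turn": [0, 0, 0]}, {"gripper": -1, "travel": [0.015, -0.0013, 0.003], "turn": [0, 0, 0]}, {"gripper": -1, "travel": [0.03, -0.0026, 0.003], "turn": [0, 0, 0]}, {"gripper": -1, "travel": [0.045, -0.004, 0.003], "turn": [0, 0, 0]}, {"gripper": -1, "travel": [0.06, -0.0053, 0.003], "turn": [0, 0, 0]}, {"gripper": -1, "travel": [0.075, -0.0067, 0.003], "turn": [0, 0, 0]}, {"gripper": -1, "travel": [0.085, -0.0076, 0.003], "turn": [0, 0, 0]}, {"gripper": -1, "travel": [0.092, -0.0082, 0.003], "turn": [0, 0, 0]}, {"gripper": -1, "travel": [0.092, -0.0082, 0.003], "turn": [0, 0, 0]}, {"gripper": -1, "travel": [0.092, -0.0082, 0.001], "turn": [0, 0, 0]}, {"gripper": -1, "travel": [0.092, -0.0082, -0.001], "turn": [0, 0, 0]}, {"gripper": -1, "travel": [0.092, -0.0082, -0.002], "turn": [0, 0, 0]}, {"gripper": -1, "travel": [0.092, -0.0082, -0.002], "turn": [0, 0, 0]}]'

```text
time: 11.67
tool_pos: [577.1, 39.4, 44.7]
orientation: [3.142, 0.001, -0.083]
contact_force: [0.5, 0.3, -8.6]
opening: 28.8
gripper_force: 62.7
```

```bash
cat > m.py <<'E'
from h import *
S=get_state();print(S['tool_pos'],S['orientation'],S['contact_force'])
s=get_image('side');t=get_image('top')
Y=((22,150,120),(35,255,255))
a=biggest(hsvm(t['img'],*Y),(270,205,340,300));b=biggest(hsvm(s['img'],*Y),(300,190,400,260));print('paddle',a[1:],b[1:],tri(t,a[1],s,b[1]),at_z(t,a[1],94))
W=((0,0,170),(179,90,255))
for nm,d,roi in(('t',t,(303,136,323,157)),('s',s,(248,195,272,218))):
    x=biggest(hsvm(d['img'],*W),roi);print('dot',nm,x[1:])
# blue edges of the base: side image, longitudinal rear
r,n=base_rect(t,(270,180,350,290));print('base top',r,n)
r,n=base_rect(s,(240,200,400,290));print('base side',r,n)
im=s['img'][170:300,220:380,::-1];cv2.imwrite('pics/m_s.png',cv2.resize(im,None,fx=4,fy=4,interpolation=cv2.INTER_CUBIC))
E
python3 m.py
```

```text
[577.08180544  39.3939398   44.70439852] [ 3.14154135e+00  1.27396187e-03 -8.30629649e-02] [ 0.51393598  0.28573725 -8.61292461]
paddle (array([305.37614679, 236.33027523]), np.int32(218)) (array([341.48453608, 233.91752577]), np.int32(194)) (array([461.58746231,  48.81846966,  89.36409454]), np.float64(2.12576836759292)) [462.49361794  48.73015413  94.        ]
dot t (array([312.43250689, 147.4214876 ]), np.int32(363))
dot s (array([250.62162162, 197.18918919]), np.int32(37))
base top ((508.4873046875, 45.718013763427734), (77.45246887207031, 143.4374542236328), 85.28360748291016) 951
base side ((557.9696655273438, 33.77589416503906), (103.62145233154297, 248.76162719726562), 85.24178314208984) 1852
```

View pics/m_s.png

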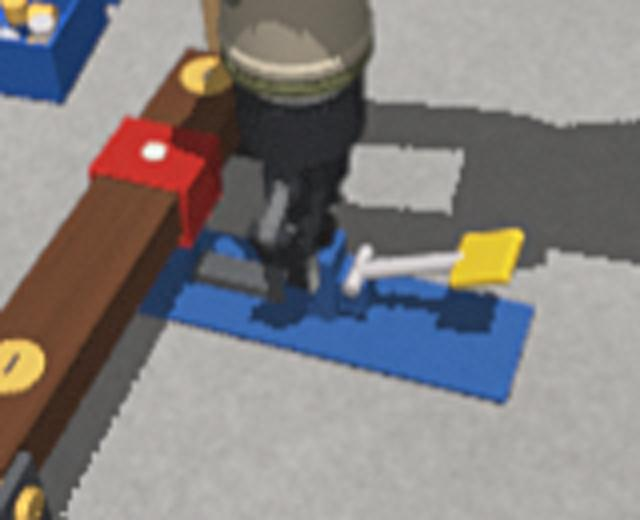

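The jack is in position: its base edges put the saddle at about (679.7, 31.6) against a target of (680.2, 31). I'll set it down and release.

>>> apply_moves --plan '[{"gripper": -1, "travel": [0, 0, -0.001], "turn": [0, 0, 0]}, {"gripper": -1, "travel": [0, 0, -0.002], "turn": [0, 0, 0]}, {"gripper": -1, "travel": [0, 0, -0.002], "turn": [0, 0, 0]}, {"gripper": -1, "travel": [0, 0, -0.002], "turn": [0, 0, 0]}]'

```text
time: 12.1
tool_pos: [578.2, 39.4, 44.4]
orientation: [3.142, -0.0, -0.083]
contact_force: [-5.1, 1.7, 0.9]
opening: 29.3
gripper_force: 63.8
```

>>> apply_moves --plan '[{"gripper": 0.3, "travel": [0, 0, 0], "turn": [0, 0, 0]}, {"gripper": 0.3, "travel": [0, 0, 0], "turn": [0, 0, 0]}, {"gripper": 0.3, "travel": [0, 0, 0], "turn": [0, 0, 0]}, {"gripper": 0.3, "travel": [0, 0, 0], "turn": [0, 0, 0]}, {"gripper": 0.3, "travel": [0, 0, 0], "turn": [0, 0, 0]}, {"gripper": 0.3, "travel": [0, 0, 0.03], "turn": [0, 0, 0]}, {"gripper": 0.3, "travel": [0, 0, 0.06], "turn": [0, 0, 0]}, {"gripper": 0.3, "travel": [0, 0, 0.09], "turn": [0, 0, 0]}, {"gripper": 0.3, "travel": [-0.03, 0, 0.11], "turn": [0, 0, 0]}, {"gripper": -1, "travel": [-0.06, 0.004, 0.12], "turn": [0, 0, 0]}, {"gripper": -1, "travel": [-0.09, 0.008, 0.12], "turn": [0, 0, 0]}, {"gripper": -1, "travel": [-0.115, 0.01, 0.11], "turn": [0, 0, 0]}, {"gripper": -1, "travel": [-0.115, 0.01, 0.1], "turn": [0, 0, 0]}, {"gripper": -1, "travel": [-0.115, 0.01, 0.09], "turn": [0, 0, 0]}, {"gripper": -1, "travel": [-0.115, 0.01, 0.08], "turn": [0, 0, 0]}, {"gripper": -1, "travel": [-0.115, 0.01, 0.08], "turn": [0, 0, 0]}]'

```text
time: 13.43
tool_pos: [462.4, 49.2, 121.0]
orientation: [3.141, 0.003, -0.083]
contact_force: [-0.9, 0.2, -0.5]
opening: 0.4
gripper_force: 0.0
```

```bash
python3 m.py
```

```text
[462.370121    49.18337395 120.95161714] [ 3.14131200e+00  2.90748384e-03 -8.33510563e-02] [-0.8903182   0.17706439 -0.5427217 ]Traceback (most recent call last):
  File "m.py", line 5, in <module>
    a=biggest(hsvm(t['img'],*Y),(270,205,340,300));b=biggest(hsvm(s['img'],*Y),(300,190,400,260));print('paddle',a[1:],b[1:],tri(t,a[1],s,b[1]),at_z(t,a[1],94))
  File "h.py", line 25, in biggest
    i=1+np.argmax(s[1:,4]);return l==i,c[i],s[i,4]
        ~~~~~~~~~^^^^^^^^^
    return _wrapfunc(a, 'argmax', axis=axis, out=out, **kwds)
    return bound(*args, **kwds)
ValueError: attempt to get argmax of an empty sequence
```

That view is the old picture, because the top view of the paddle is now hidden by the arm. I'll re-measure from the side camera only.

```bash
cat > m2.py <<'E'
from h import *
S=get_state();print(S['time'],S['tool_pos'],S['contact_force'])
s=get_image('side')
Y=((22,150,100),(35,255,255))
try:
    b=biggest(hsvm(s['img'],*Y),(300,190,400,270));print('paddle',b[1:],at_z(s,b[1],89),at_z(s,b[1],34))
except Exception as e: print(e)
r,n=base_rect(s,(240,200,400,290));print('base side',r,n)
R=((0,150,60),(8,255,255));b=biggest(hsvm(s['img'],*R),(225,180,290,250));print('shoe',b[1:])
W=((0,0,150),(179,110,255));x=biggest(hsvm(s['img'],*W),(250,198,268,216));print('dot',x[1:])
im=s['img'][160:310,200:400,::-1];cv2.imwrite('pics/m_s.png',cv2.resize(im,None,fx=4,fy=4,interpolation=cv2.INTER_CUBIC))
E
python3 m2.py
```

```text
13.5333 [463.30320296  49.1569626  122.74030616] [0.57707167 0.46803662 0.3600956 ]
paddle (array([340.93406593, 234.56043956]), np.int32(182)) [461.52426334  50.76768209  89.        ] [467.18063268   4.61259082  34.        ]
base side ((557.90869140625, 32.54822540283203), (106.44950866699219, 246.70623779296875), 85.15052795410156) 1977
shoe (array([261.4952741, 211.2362949]), np.int32(529))
dot (array([258.        , 207.45454545]), np.int32(22))
```

View pics/m_s.png

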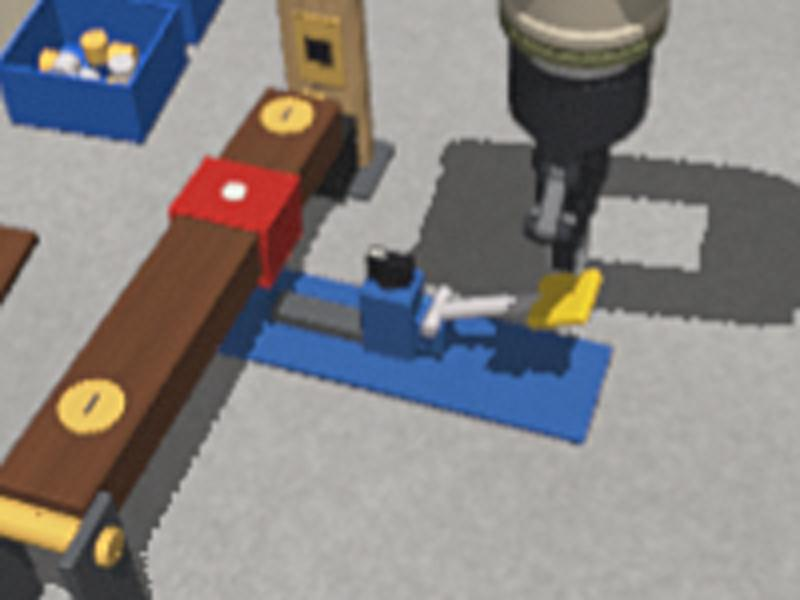

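The jack stands flat with its saddle under the shoe and the closed fingers above the paddle (crop (565,260)). I'll press the first full stroke.

>>> apply_moves --plan '[{"gripper": -1, "travel": [0, 0, -0.012], "turn": [0, 0, 0]}, {"gripper": -1, "travel": [0, 0, -0.022], "turn": [0, 0, 0]}, {"gripper": -1, "travel": [-0.001, 0, -0.028], "turn": [0, 0, 0]}, {"gripper": -1, "travel": [-0.002, 0, -0.034], "turn": [0, 0, 0]}, {"gripper": -1, "travel": [-0.003, 0, -0.04], "turn": [0, 0, 0]}, {"gripper": -1, "travel": [-0.004, 0, -0.046], "turn": [0, 0, 0]}, {"gripper": -1, "travel": [-0.005, 0, -0.052], "turn": [0, 0, 0]}, {"gripper": -1, "travel": [-0.006, 0.0005, -0.058], "turn": [0, 0, 0]}, {"gripper": -1, "travel": [-0.006, 0.0005, -0.064], "turn": [0, 0, 0]}, {"gripper": -1, "travel": [-0.007, 0.0005, -0.07], "turn": [0, 0, 0]}, {"gripper": -1, "travel": [-0.007, 0.0005, -0.076], "turn": [0, 0, 0]}, {"gripper": -1, "travel": [-0.008, 0.0005, -0.081], "turn": [0, 0, 0]}, {"gripper": -1, "travel": [-0.008, 0.0005, -0.085], "turn": [0, 0, 0]}, {"gripper": -1, "travel": [-0.008, 0.0005, -0.085], "turn": [0, 0, 0]}]' --force 40

```text
time: 14.75
tool_pos: [456.5, 49.7, 39.0]
orientation: [-3.142, -0.003, -0.083]
contact_force: [-1.2, -0.3, 12.2]
opening: -0.2
gripper_force: 6.1
```

```bash
python3 m2.py
```

```text
14.75 [456.45341251  49.68479259  38.96120831] [-1.18609095 -0.29402722 12.22577526]
paddle (array([343.14782609, 252.19130435]), np.int32(115)) [447.21372269 102.61174035  89.        ] [451.71248942  60.65039818  34.        ]
base side ((562.1311645507812, 33.985965728759766), (103.18783569335938, 254.6923828125), 85.39737701416016) 1705
shoe (array([260.41783217, 205.12412587]), np.int32(572))
dot (array([256.92, 201.28]), np.int32(25))
```

Rising, not yet at the stop. I'll keep pressing.

>>> apply_moves --plan '[{"gripper": -1, "travel": [0, 0, -0.003], "turn": [0, 0, 0]}, {"gripper": -1, "travel": [0, 0, -0.005], "turn": [0, 0, 0]}, {"gripper": -1, "travel": [0, 0, -0.006], "turn": [0, 0, 0]}, {"gripper": -1, "travel": [0, 0, -0.006], "turn": [0, 0, 0]}]'

```text
time: 15.13
tool_pos: [457.1, 49.7, 36.5]
orientation: [3.141, -0.003, -0.083]
contact_force: [-20.0, -1.6, 47.5]
opening: -0.1
gripper_force: 25.1
```

```bash
python3 m2.py
```

```text
15.1333 [457.08665135  49.69215023  36.53132562] [-20.01442886  -1.6493023   47.54400216]
paddle (array([343.11504425, 252.56637168]), np.int32(113)) [447.1047125  103.70668758  89.        ] [451.59466122  61.83391746  34.        ]
base side ((562.1311645507812, 33.985965728759766), (103.18783569335938, 254.6923828125), 85.39737701416016) 1701
shoe (array([260.24826389, 204.82118056]), np.int32(576))
dot (array([256.56, 201.08]), np.int32(25))
```

The stop is reached (z 36.5, force jumped) and the base hasn't moved. I'll let the handle come all the way up.

>>> apply_moves --plan '[{"gripper": -1, "travel": [0, 0, 0.003], "turn": [0, 0, 0]}, {"gripper": -1, "travel": [0, 0, 0.006], "turn": [0, 0, 0]}, {"gripper": -1, "travel": [0.001, 0, 0.012], "turn": [0, 0, 0]}, {"gripper": -1, "travel": [0.002, 0, 0.02], "turn": [0, 0, 0]}, {"gripper": -1, "travel": [0.003, 0, 0.028], "turn": [0, 0, 0]}, {"gripper": -1, "travel": [0.004, 0, 0.036], "turn": [0, 0, 0]}, {"gripper": -1, "travel": [0.005, 0, 0.044], "turn": [0, 0, 0]}, {"gripper": -1, "travel": [0.006, 0, 0.052], "turn": [0, 0, 0]}, {"gripper": -1, "travel": [0.007, 0, 0.06], "turn": [0, 0, 0]}, {"gripper": -1, "travel": [0.008, 0, 0.068], "turn": [0, 0, 0]}, {"gripper": -1, "travel": [0.008, 0, 0.078], "turn": [0, 0, 0]}, {"gripper": -1, "travel": [0.008, 0, 0.086], "turn": [0, 0, 0]}, {"gripper": -1, "travel": [0.008, 0, 0.091], "turn": [0, 0, 0]}, {"gripper": -1, "travel": [0.008, 0, 0.091], "turn": [0, 0, 0]}, {"gripper": -1, "travel": [0.008, 0, 0.091], "turn": [0, 0, 0]}, {"gripper": -1, "travel": [0.008, 0, 0.091], "turn": [0, 0, 0]}]'

```text
time: 16.52
tool_pos: [462.6, 49.8, 122.7]
orientation: [3.142, 0.001, -0.083]
contact_force: [0.7, 0.5, -1.1]
opening: -0.1
gripper_force: 0.0
```

```bash
python3 m2.py
```

```text
16.5167 [462.61025299  49.81103444 122.72051203] [ 0.70050727  0.49912781 -1.12192242]
paddle (array([340.89010989, 234.56043956]), np.int32(182)) [461.62913873  50.79052552  89.        ] [467.29399161   4.6372821   34.        ]
base side ((558.27099609375, 32.7279052734375), (106.73809051513672, 247.5364990234375), 84.97573852539062) 1980
shoe (array([261.48473282, 211.19656489]), np.int32(524))
dot (array([257.86956522, 207.47826087]), np.int32(23))
```

The handle is fully up and the rail is back on its rest. Now the final press.

>>> apply_moves --plan '[{"gripper": -1, "travel": [0, 0, -0.012], "turn": [0, 0, 0]}, {"gripper": -1, "travel": [0, 0, -0.022], "turn": [0, 0, 0]}, {"gripper": -1, "travel": [-0.001, 0, -0.028], "turn": [0, 0, 0]}, {"gripper": -1, "travel": [-0.002, 0, -0.034], "turn": [0, 0, 0]}, {"gripper": -1, "travel": [-0.003, 0, -0.04], "turn": [0, 0, 0]}, {"gripper": -1, "travel": [-0.004, 0, -0.046], "turn": [0, 0, 0]}, {"gripper": -1, "travel": [-0.005, 0, -0.052], "turn": [0, 0, 0]}, {"gripper": -1, "travel": [-0.006, 0, -0.058], "turn": [0, 0, 0]}, {"gripper": -1, "travel": [-0.006, 0, -0.064], "turn": [0, 0, 0]}, {"gripper": -1, "travel": [-0.007, 0, -0.07], "turn": [0, 0, 0]}, {"gripper": -1, "travel": [-0.007, 0, -0.076], "turn": [0, 0, 0]}, {"gripper": -1, "travel": [-0.008, 0, -0.081], "turn": [0, 0, 0]}, {"gripper": -1, "travel": [-0.008, 0, -0.085], "turn": [0, 0, 0]}, {"gripper": -1, "travel": [-0.008, 0, -0.087], "turn": [0, 0, 0]}, {"gripper": -1, "travel": [-0.008, 0, -0.0875], "turn": [0, 0, 0]}, {"gripper": -1, "travel": [-0.008, 0, -0.0875], "turn": [0, 0, 0]}, {"gripper": -1, "travel": [-0.008, 0, -0.0875], "turn": [0, 0, 0]}]'

```text
time: 17.98
tool_pos: [456.5, 50.0, 37.6]
orientation: [-3.141, -0.003, -0.083]
contact_force: [-5.8, 1.2, 20.4]
opening: 0.2
gripper_force: 10.9
```

```bash
python3 m2.py
```

```text
17.9833 [456.50583481  49.96646869  37.55998539] [-5.84081175  1.20014744 20.43150473]
paddle (array([343.14655172, 252.48275862]), np.int32(116)) [447.07373833 103.45076273  89.        ] [451.5611815   61.55729043  34.        ]
base side ((562.13525390625, 33.99292755126953), (103.20673370361328, 254.69354248046875), 85.40508270263672) 1701
shoe (array([260.3626943 , 204.97582038]), np.int32(579))
dot (array([256.8 , 201.12]), np.int32(25))
```

>>> apply_moves --plan '[{"gripper": -1, "travel": [0, 0, -0.001], "turn": [0, 0, 0]}, {"gripper": -1, "travel": [0, 0, -0.0015], "turn": [0, 0, 0]}, {"gripper": -1, "travel": [0, 0, -0.0015], "turn": [0, 0, 0]}, {"gripper": -1, "travel": [0, 0, -0.0015], "turn": [0, 0, 0]}, {"gripper": -1, "travel": [0, 0, -0.0015], "turn": [0, 0, 0]}, {"gripper": -1, "travel": [0, 0, -0.0015], "turn": [0, 0, 0]}]'

```text
time: 18.53
tool_pos: [456.7, 50.0, 37.1]
orientation: [-3.141, -0.003, -0.083]
contact_force: [-11.4, 0.6, 32.6]
opening: -0.1
gripper_force: 17.2
```

```bash
python3 m2.py
```

```text
18.5333 [456.69193039  49.99700055  37.07923585] [-11.44750498   0.55652256  32.61076077]
paddle (array([343.14912281, 252.51754386]), np.int32(114)) [447.05082622 103.54947199  89.        ] [451.536416    61.66398445  34.        ]
base side ((562.18212890625, 33.981868743896484), (103.18783569335938, 254.7945556640625), 85.39737701416016) 1700
shoe (array([260.34256055, 204.85640138]), np.int32(578))
dot (array([256.56, 201.08]), np.int32(25))
```

View pics/m_s.png

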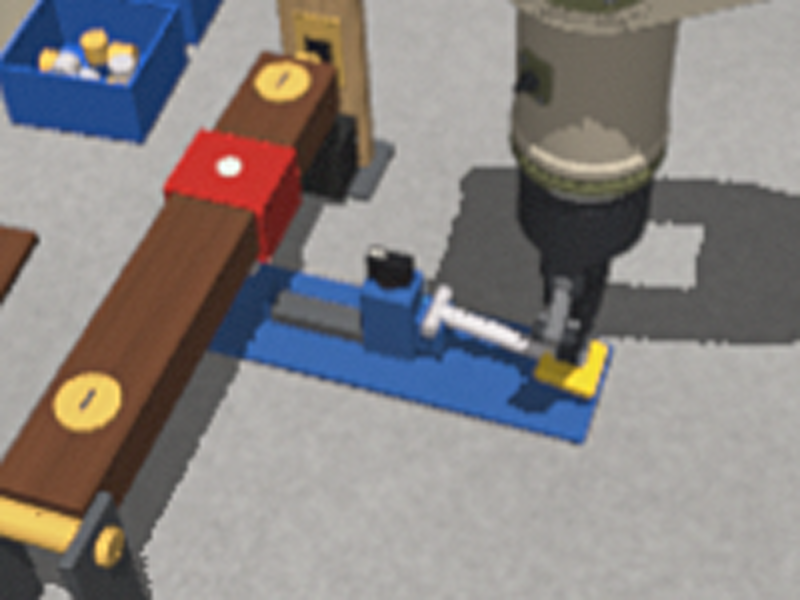

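The handle is down at its stop (paddle at crop (575,370)), the rail has risen to the strike plate, and the jack is flat and unmoved. The dot's position matches the full first stroke.

```bash
python3 -c "
from station import *
print(hand_in())"
```

```text
the job is handed in; nothing more can be done
None
```

The job is handed in: the jack is bled, centred under the red shoe and pumped one full stroke, and the arm still holds the handle down with the rail level on the jack; the first stroke's fingertip force peaked at 47.5 N, above the 40 N limit stated for the arm and gripper body.

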